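Post a spent test cartridge into the waste bin and ease its sprung flap shut

ROBOT

A 6-joint arm with a two-finger parallel gripper is mounted at the origin on a cart in front of the work surface, level with it; the furniture and walls round the work are solid. World frame = base frame: x ahead of the robot, y to its left, z up, the work surface at z = 0. Lengths are in mm, angles in rad, forces in N, time in s.
With the tool pointing down it reaches from about 400 to 925 mm from the base axis. Payload 12.5 kg.
Tool frame: the origin (TCP) lies at the very end of the fingers, on their centre line; the grasp point (between the pads) lies 19 mm behind it; z points along the fingers, y is the line along which they close (so a half turn about z gives the same grasp; the last joint's range is limited). The gripper opens to 95 mm and grips with 3 to 60 N. Pads are 20 mm wide; open, the fingers measure 119 mm over their backs; the gripper's body (75 mm by 180 mm) begins 59 mm behind the grasp point.
Start: joints at [1.241, 0.491, 1.559, -0, 1.092, -0.106], TCP at [138.692, 609.435, 214.661] pointing down, gripper open.
Joint ranges: [-3.1, 3.1], [-0.84, 2.19], [0.05, 2.79], [-1.13, 4.28], [0.06, 2.93], [-2.69, 2.69]. Speed limits (rad/s): [2.22, 2.22, 2.79, 3.14, 3.14, 3.14].

INTERFACE

Orientations are given as [roll, pitch, yaw] about the fixed x, y, z axes, in that order (R = Rz(yaw) Ry(pitch) Rx(roll)).
In Python, from cell import env, imaging, telemetry gives the robot as it stands (env), with the cameras (imaging) and the readings (telemetry).
- The arm moves only by the shell command python3 steer.py 'ROWS'. ROWS is a JSON list of rows, 1 to 5 of them, each an object with the fields sx, sy, sz (the shift in mm), turn (a turn about the tool's z in rad), finger_gap (the opening from 0.0 (shut) to 1.0 (fully open)); a field left out counts as zero (the opening has to be given); each row is the pose to reach, as a shift and turn from the pose commanded when the command began, along the tool's axes at that moment; what a row does not reach only later rows make up. A row lasts 1/12 s, in which the tool goes at most 41.7 mm and 0.125 rad, less where a joint would pass 70% of its speed; a pose out of reach is approached as far as the arm can. The fingers move at their own pace and stop on an object; the grip force is fixed at half the most. Time passes only in rows, so rows that do not move let the fingers close. It prints the time, the measured TCP pose, the force, the opening and the grip force at its end. Input that does not fit is refused with a message, and nothing moves.
- telemetry.state(): the state, without advancing time (a new reading comes with each control period).
- imaging.read_camera(name): name is "scene" or "side" or "wrist"; returns (picture, depth): 400x640x3 uint8, red, green, blue; 400x640 float32, mm along the optical axis (not along the pixel's ray), 0 where there is no reading.
- imaging.camera_info(name): a dict with "vertical_fov" (degrees; the focal length in pixels is half the picture's height over the tangent of half this angle, whatever the lens; pixels are square), "cx", "cy" (the principal point, pixels), "dist_coeffs" ([k1, k2, p1, p2, k3] as OpenCV has them; the pictures are not rectified), "origin" and "attitude" of the camera in the world. Camera axes: x right, y down, z forward; pixel columns grow to the right and rows downward; lengths in mm; the calibration is good to about 2 mm. A picture is of the moment at which its call begins: read the wrist's pose just before it. camera_info takes no time and is no camera call; for the wrist camera it gives the pose at the moment of the call.
- env.job_done(): hands the job in; it is judged then, once.
The state is a dict: "t": time; "joints": joint angles; "qvel": joint speeds; "tau": joint torques, N m; "eef_pos": TCP position; "tcp_rot": TCP orientation; "ft_force": force on the tool from outside, world axes, zero at the start; "moment": the same for the moment, N m; "opening": opening from 0.0 (shut) to 1.0 (fully open); "grip_force": force on a finger pad.
Only numpy, scipy, OpenCV 4.12 (cv2) and the standard library are available. Lean on these libraries where they do the work, as an engineer would, in place of code of your own. Each camera call takes 0.05 s, during which the arm holds its last target. There are 200 camera calls.

TASK

The test is finished: throw away the spent cartridge that stands between the heating plates of the reader. Swing the waste bin's flap up until it stays open by itself, lower the cartridge upright into the bin's mouth, with nearly half of its height inside before you let go so that nothing splashes, then ease the flap fully shut against its spring; it must not slam. Keep the cartridge upright all the way to the mouth, and leave the two spare cartridges, the specimen cup and the timer as they stand.

Things in the scene. Friction and masses are not known exactly. Their poses are not given: they have to be found in the camera images.
- spent_cartridge: spent test cartridge: upright box 73 mm tall, the only one standing in the reader. Origin at the centre of its underside, z up. Solid from x -15 to +17 mm (two broad faces, 32 mm apart) and y -22 to +22 mm (two narrow faces, 44 mm apart); lid lip and foot stick out a few mm more at -x, look only. About 30 g. Stands stably on the bench.
- reader: the reader, fixed. Origin on the bench under the dock's centre; x backward, y left, z up. White housing x -45 to +85, y -46 to +46 mm, 40 mm high; display hump behind the dock, x 52 to 85 mm, 68 mm above the bench.
- dock (a point): centre of the dock floor, 40 mm above the bench, axes as the reader's. Two upright heating plates (x -19 to +19, y 20.5 to 26.5 and -26.5 to -20.5 mm, 78 mm tall) cover the cartridge's broad faces. The cartridge's y axis lies along the reader's x, so only its narrow faces, at x about +-22 mm, can be gripped. Lift it straight up 85 mm or more.
- waste_bin: the waste bin, fixed: grey box, white lid frame. Origin on the bench under its mouth's centre; x backward to the hinge, y left, z up. Body x -44 to +86, y -54 to +54 mm; deck at z = 112 mm; hollow under the 22 mm thick frame, inner floor at 4 mm. Steel cheeks left and right of the mouth: next entry.
- cheek (a point): top of the left cheek, in the middle. Both cheeks stand 50 mm above the deck, inner faces at y = +-28 mm, 5 mm thick, from bin x = 5 to 71 mm, in front of that rounded down to the deck at x = -45 (quarter circle of radius 50 mm). A spring strut lies outside the right cheek, out to y = -44 mm.
- mouth (a point): centre of the bin's mouth at deck level (z = 112 mm), axes as the bin's. Opening 41 mm in x by 50 mm in y: the cartridge passes only with its x axis along the bin's x (either way round). Beside it the cheeks leave no room: only fingers before and behind it, on its broad faces, can go down with it. Free deck: 23 mm before the mouth; 25 mm behind it to the 18 mm high hinge.
- flap_hinge (a point): middle of the flap's hinge line, 58 mm behind the mouth's centre, 124 mm above the bench; the hinge axis is the bin's y axis; axes as the bin's.
- bow (a point): middle of the flap's bow handle: straight round bar, 10 mm thick, 90 mm long, parallel to the hinge, 138 mm from it; moves with the flap: at angle q it is at hinge + 138 mm x (-cos q, sin q) in the bin's x-z plane. Gap of 40 mm between bar and plate edge: fingers pointing down can straddle the bar at any angle, and it turns in the grip. Shut, it is 36 mm in front of the bin.
- flap (a joint): flap angle, rad: 0 shut (plate flat on the deck between the cheeks), 1.85 open stop, leaning back past upright. An over-centre spring pulls it shut below about 1.5 and holds it open beyond. At the bow about 2.5 N lift it off the deck, about 1 N pull it forward from the open stop. Let go anywhere below 1.5 it snaps shut; hold it until it lies on the deck. A slam is shutting faster than 4.5 rad/s.
- bottles_edge (a point): rightmost point, at bench level, of the group of tall cleaning bottles (fixed, up to 280 mm tall) that fills the left half of the bench: nothing of the group lies farther right (at smaller y) than this.
- spare_cartridge_a: a spare cartridge of the same kind, standing on the bench; bystander. Origin at the centre of its underside.
- spare_cartridge_b: the other spare cartridge standing on the bench; bystander. Origin at the centre of its underside.
- specimen_cup: white specimen cup, 61 mm across the lid, 62 mm tall; bystander. Origin at the centre of its underside.
- bench_timer: small white bench timer, 34 x 68 mm on the bench, 63 mm tall; bystander. Origin at the centre of its underside.

How it is judged (in metres and radians):
On the way, in this order (a step that is already met when the one before it is completed fails the run):
1. the flap has been swung up and stays open by itself, with the fingers off it (value of joint flap above 1.6 rad and contact force between the fingers and waste_bin below 0.2 N), for 0.2 s.
2. the cartridge, still in the fingers, is at least 28 mm down in the mouth (z of spent_cartridge in the frame of mouth below -0.028 m and x of spent_cartridge in the frame of mouth between -0.015 and 0.015 m and y of spent_cartridge in the frame of mouth between -0.015 and 0.015 m and contact force between the fingers and spent_cartridge above 0.5 N), for 0.1 s.
3. the cartridge has been let go and lies wholly inside the bin (z of spent_cartridge in the frame of mouth below -0.075 m and x of spent_cartridge in the frame of mouth between -0.045 and 0.085 m and y of spent_cartridge in the frame of mouth between -0.055 and 0.055 m and contact force between the fingers and spent_cartridge below 0.05 N), for 0.1 s.
At the end, for the whole second after the job is handed in: the spent cartridge lies at rest inside the bin (its underside at least 75 mm below the deck) and the flap is fully shut (within 0.04 rad, 5 mm at the bow) (z of spent_cartridge in the frame of mouth below -0.075 m and x of spent_cartridge in the frame of mouth between -0.045 and 0.085 m and y of spent_cartridge in the frame of mouth between -0.055 and 0.055 m and value of joint flap between -0.04 and 0.04 rad and linear speed of spent_cartridge below 0.02 m/s); the robot touches nothing.
It fails at once if the flap slams (it moves shut faster than 4.5 rad/s, 0.6 m/s at the bow) (velocity of joint flap below -4.5 rad/s).
It fails at once if the spent cartridge is tipped by more than 35 degrees outside the bin (angle between spent_cartridge's own z axis and vertical above 0.61 rad and z of spent_cartridge in the frame of mouth above -0.02 m).
It fails at once if a spare cartridge is knocked over or shifted by more than 30 mm ((distance of spare_cartridge_a from where it was at the start of the episode above 0.03 m or angle between spare_cartridge_a's own z axis and vertical above 0.35 rad) or (distance of spare_cartridge_b from where it was at the start of the episode above 0.03 m or angle between spare_cartridge_b's own z axis and vertical above 0.35 rad)).
It fails at once if the specimen cup or the timer is knocked over or shifted by more than 30 mm ((distance of specimen_cup from where it was at the start of the episode above 0.03 m or angle between specimen_cup's own z axis and vertical above 0.35 rad) or (distance of bench_timer from where it was at the start of the episode above 0.03 m or angle between bench_timer's own z axis and vertical above 0.35 rad)).
It also fails if it takes over 72 s, if anything falls off the work surface, if the arm or the gripper's body presses on something with over 40 N, if the wrist force passes 120 N, or if a joint passes its speed limit or range.

## Working session

There is one attempt and no reset: what is moved stays moved. The work goes in short steps, Python scripts to look and compute and a shell command to move; the robot and the scene stay as the last step left them, time stands still between calls to the robot, and variables do not carry over. Pictures are saved under pics/ and viewed, at most 13 in all, crops included, and the job is handed in when it is done.

```bash
ls; mkdir -p pics; cat > h.py <<'E'
import numpy as np,cv2
from cell import env, imaging, telemetry
from scipy.spatial.transform import Rotation as R
def K(n):
    i=imaging.camera_info(n); f=200/np.tan(np.radians(i["vertical_fov"])/2)
    return i,np.array([[f,0,i["cx"]],[0,f,i["cy"]],[0,0,1.]])
def cloud(n,save=None):
    i,k=K(n); im,d=imaging.read_camera(n)
    if save: cv2.imwrite(save,im[:,:,::-1]); np.savez(''+n+'.npz',im=im,d=d)
    v,u=np.mgrid[0:400,0:640]
    p=cv2.undistortPoints(np.stack([u,v],-1).reshape(-1,1,2).astype(np.float64),k,np.array(i["dist_coeffs"],float)).reshape(400,640,2)
    c=np.dstack([p*d[...,None],d])
    a=np.array(i["attitude"]); M=a if a.shape==(3,3) else R.from_euler('xyz',a).as_matrix()
    w=c@M.T+np.array(i["origin"]); w[d==0]=np.nan
    return im,w
E
python3 - <<'E'
from h import *
for n in("scene","side","wrist"):
    print(n,imaging.camera_info(n)); im,w=cloud(n,f'pics/{n}0.png'); np.save(n+'_w.npy',w)
print(telemetry.state())
E
```

```text
cell.py
pics
steer.py
scene {'vertical_fov': 43.78538419282877, 'cx': 314.0625334447203, 'cy': 196.48390655635313, 'dist_coeffs': array([0.02936668, 0.        , 0.        , 0.        , 0.        ]), 'origin': array([ 654.7200864 ,  542.95264833, 1240.4178324 ]), 'attitude': array([-2.58346216,  0.00532232,  2.98961266])}
side {'vertical_fov': 46.14098705376817, 'cx': 316.9060515515562, 'cy': 193.79213979230335, 'dist_coeffs': array([-0.12170668,  0.        ,  0.        ,  0.        ,  0.        ]), 'origin': array([260.99060124, 551.41021913, 864.83426918]), 'attitude': array([-2.37189184, -0.01603316, -2.71157653])}
wrist {'vertical_fov': 58.96820734065343, 'cx': 316.38258780874577, 'cy': 205.2249615705118, 'dist_coeffs': array([0.01398719, 0.        , 0.        , 0.        , 0.        ]), 'origin': array([ 69.22452891, 624.23487916, 383.59258433]), 'attitude': array([2.88530121e+00, 1.61248521e-03, 1.34683762e+00])}
{'t': 0.15, 'joints': array([ 1.24138014e+00,  4.91401548e-01,  1.55928261e+00, -3.48843397e-05,
        1.09168079e+00, -1.05590310e-01]), 'qvel': array([-0.00053191, -0.0011437 , -0.00279028, -0.00311159, -0.00201252,
       -0.00198509]), 'tau': array([ 2.43915740e-03, -6.12899351e+01, -2.58279294e+01,  6.93336152e-02,
        4.72863601e-02, -1.00306347e-04]), 'eef_pos': array([138.65434208, 609.26231848, 214.21737667]), 'tcp_rot': array([-3.14082139e+00, -5.06241861e-05,  2.91778285e+00]), 'ft_force': array([-1.0076047 , -0.32619119,  0.58391909]), 'moment': array([-0.00254749,  0.01542522,  0.02622386]), 'grip_force': 0.0, 'opening': 1.0020374011095867}
```

View pics/scene0.png

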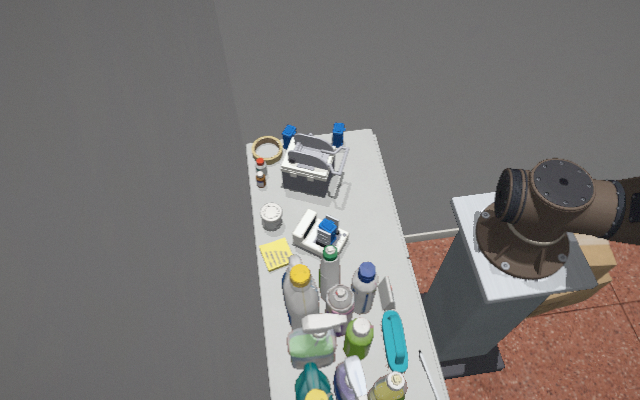

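View pics/side0.png

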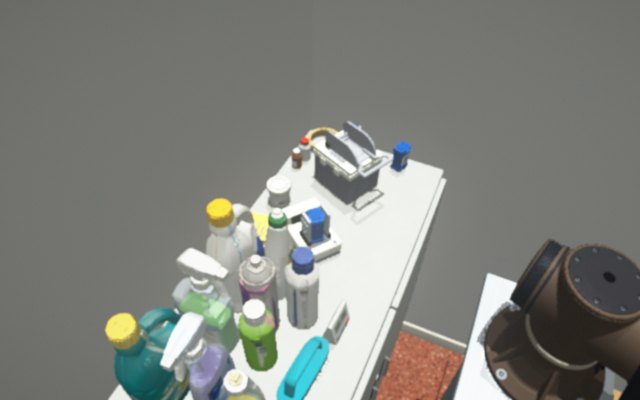

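The scene view shows the bin at about (312,165) with its bow at (340,160), the reader and spent cartridge at (325,232), the spares at (289,135) and (338,130), the cup at (271,215) and the timer near (387,292). Next I'll build a top-down map from the depth to measure these.

```bash
python3 - <<'E'
from h import *
S=1.0
# ortho map: x 300..900 up, y 300..-450 -> right
x0,x1,y0,y1=350,950,-500,300
W=int((y1-y0)*S);H=int((x1-x0)*S)
o=np.zeros((H,W,3),np.uint8);z=np.full((H,W),-99.)
for n in("scene","side"):
    w=np.load(n+'_w.npy').reshape(-1,3);im=np.load(n+'.npz')['im'].reshape(-1,3)
    m=np.isfinite(w[:,0])&(w[:,0]>x0)&(w[:,0]<x1-2)&(w[:,1]>y0+2)&(w[:,1]<y1)
    print(n,m.sum(),np.nanmedian(w[m,2]))
    if n=="side":continue
    for p,c in zip(w[m],im[m]):
        i=int((x1-p[0])*S);j=int((y1-p[1])*S)
        s=np.s_[i-1:i+2,j-1:j+2]
        k=z[s]<p[2]; z[s][k]=p[2]; o[s][k]=c
cv2.imwrite('pics/top.png',cv2.resize(o,(800,600))[:,:,::-1])
for n in("scene","side"):
    w=np.load(n+'_w.npy');im=np.load(n+'.npz')['im'].astype(int)
    m=((im[...,2]>im[...,0]+60)&(im[...,2]>im[...,1]+30)&np.isfinite(w[...,0])).astype(np.uint8)
    c,l,st,ce=cv2.connectedComponentsWithStats(m)
    for i in range(1,c):
        if st[i,4]>25:
            p=w[l==i];t=p[p[:,2]>np.percentile(p[:,2],97)-6]
            print(n,ce[i].round(),st[i,4],'top mean',t.mean(0).round(),'min',p.min(0).round(),'max',p.max(0).round())
E
```

```text
scene 79733 199.0423586104273
side 128690 230.29862646555563
scene [338. 134.] 226 top mean [ 441. -409.   73.] min [ 419. -482.   -9.] max [ 460. -385.   78.]
scene [288. 134.] 191 top mean [ 590. -424.   74.] min [ 570. -485.    1.] max [ 612. -399.   80.]
scene [328. 228.] 222 top mean [533. -62. 112.] min [ 512. -147.   -3.] max [555. -32. 118.]
scene [367. 271.] 210 top mean [476. 118. 218.] min [460.  98. 188.] max [491. 136. 223.]
side [402. 147.] 155 top mean [ 438. -406.   72.] min [ 420. -482.    5.] max [ 475. -385.   75.]
side [316. 215.] 233 top mean [532. -58. 112.] min [ 510. -126.   56.] max [553. -37. 117.]
side [318. 239.] 31 top mean [519. -46.  49.] min [510. -57.  43.] max [528. -36.  52.]
side [259. 244.] 33 top mean [601.  64. 117.] min [593.  53. 105.] max [608.  75. 121.]
side [302. 255.] 274 top mean [474. 121. 218.] min [457. 103. 215.] max [491. 139. 222.]
```

View pics/top.png

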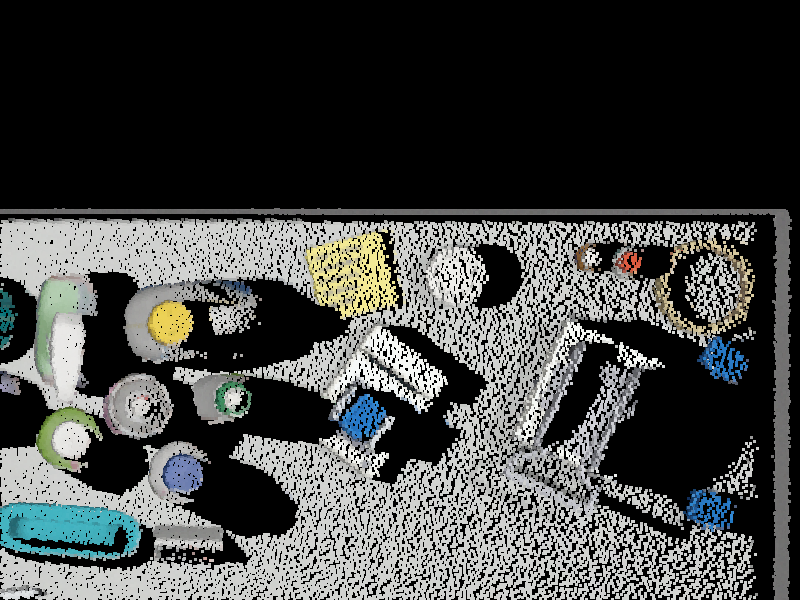

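The map (1 px = 1 mm) shows the bow from (508,465) to (590,505) and the cheeks at about (550,390) and (610,405). The dock is at (362,415), with the display hump at (405,365). Free bench is around (440,530). Next I'll measure exact poses.

```bash
python3 - <<'E'
from h import *
def rect(p,t):
    r=cv2.minAreaRect(p[:,:2].astype(np.float32)); print(t,len(p),'c',np.round(r[0],1),'size',np.round(r[1],1),'ang',round(r[2],1),'z',np.percentile(p[:,2],[5,50,95]).round(1))
for n in("scene","side"):
    w=np.load(n+'_w.npy').reshape(-1,3);w=w[np.isfinite(w[:,0])]
    im=np.load(n+'.npz')
    B=lambda x0,x1,y0,y1,z0,z1:w[(w[:,0]>x0)&(w[:,0]<x1)&(w[:,1]>y0)&(w[:,1]<y1)&(w[:,2]>z0)&(w[:,2]<z1)]
    b=B(430,500,-310,-195,112,140); 
    # bar: front-most band
    e=np.array([np.cos(-.43),np.sin(-.43)]); s=b[:,:2]@e; b=b[s<np.percentile(s,3)+11]; rect(b,n+' bow')
    p=b[:,:2]; vx,vy,cx,cy=cv2.fitLine(p.astype(np.float32),cv2.DIST_HUBER,0,.01,.01).ravel(); print('  line yaw',np.degrees(np.arctan2(-vx*np.sign(vy),abs(vy))).round(2),p.mean(0).round(1))
    c=B(480,640,-340,-200,152,170)
    if len(c)>20:
        k,l=cv2.kmeans(c[:,:2].astype(np.float32),2,None,(3,50,.1),5,0)[1:]; 
        for j in(0,1):
            q=c[k.ravel()==j]; rect(q,n+' cheek'); v=cv2.fitLine(q[:,:2].astype(np.float32),cv2.DIST_HUBER,0,.01,.01).ravel(); print('  yaw',np.degrees(np.arctan(v[1]/v[0])).round(2))
    h=B(500,640,-150,10,62,74); rect(h,n+' hump z68')
    t=B(490,580,-110,-10,108,125); rect(t,n+' platestops+cart')
    rect(B(470,620,-150,10,36,44),n+' housing')
    g=B(480,660,-360,-180,106,118); rect(g,n+' deck')
E
```

```text
scene bow 111 c [ 458.7 -247.3] size [97.9 11.2] ang 65.4 z [122.5 127.5 131.7]
  line yaw -25.11 [ 457.7 -247.1]
scene cheek 112 c [ 559.2 -262.2] size [11.1 98.2] ang 65.5 z [153.  158.2 163.5]
  yaw -24.23
scene cheek 119 c [ 535.6 -322.5] size [17.5 92.3] ang 64.7 z [152.6 159.2 164.3]
  yaw -25.31
scene hump z68 383 c [557.9 -81.7] size [ 92.5 105.2] ang 52.6 z [62.6 67.5 72.3]
scene platestops+cart 256 c [532.7 -62. ] size [56.2 41.6] ang 51.5 z [108.6 112.7 120. ]
scene housing 463 c [544.4 -69.9] size [ 93.1 120.6] ang 52.2 z [36.7 39.9 43.1]
scene deck 638 c [ 550.9 -285.9] size [104.1 130.9] ang 65.0 z [107.8 113.  117.3]
side bow 155 c [ 458.5 -245.1] size [100.4  12.3] ang 64.9 z [123.7 128.2 131.6]
  line yaw -24.87 [ 458.6 -242.4]
side cheek 137 c [ 562.3 -260.5] size [ 8.9 95.5] ang 64.3 z [152.4 159.  164. ]
  yaw -23.81
side cheek 134 c [ 532.6 -318.3] size [17.5 94.7] ang 67.4 z [152.5 157.9 162.4]
  yaw -23.47
side hump z68 451 c [557.7 -79.2] size [ 86.4 106.3] ang 52.0 z [63.5 68.5 72.1]
side platestops+cart 348 c [533.  -59.7] size [54.9 43.1] ang 47.4 z [109.1 113.  119.6]
side housing 607 c [537.5 -62.2] size [ 90.9 104.9] ang 53.6 z [37.3 40.3 43.1]
side deck 620 c [ 551.4 -286.3] size [106.9 134.4] ang 66.4 z [108.1 113.3 117.5]
```

```bash
cat >> h.py <<'E'
def go(x,y,z,yaw):
    s=telemetry.state(); p=np.array(s['eef_pos']); r=R.from_euler('xyz',s['tcp_rot']); Y=s['tcp_rot'][2]
    d=r.inv().apply(np.array([x,y,z])-p); t=-((yaw-Y+np.pi)%(2*np.pi)-np.pi)
    print('t',round(s['t'],2),'p',p.round(1),'rpy',np.round(s['tcp_rot'],3),'op',round(s['opening'],3),'grip',round(s['grip_force'],1),'F',np.round(s['ft_force'],1),'-> d',d.round(1),'turn',round(t,3))
E
python3 steer.py '[{"sz": -40, "finger_gap": 1}, {"sz": -80, "finger_gap": 1}, {"sz": -120, "finger_gap": 1}, {"sz": -150, "finger_gap": 1}, {"sz": -150, "finger_gap": 1}]'
python3 -c "
from h import *
go(500,250,360,1.135)"
```

```text
t: 0.57
eef_pos: [139.0, 610.5, 371.3]
tcp_rot: [3.132, 0.001, 2.918]
ft_force: [-0.9, 1.2, 0.3]
opening: 0.999
grip_force: 0.0
t 0.57 p [139.  610.5 371.3] rpy [3.132e+00 1.000e-03 2.918e+00] op 0.999 grip 0.0 F [-0.9  1.2  0.3] -> d [-432.  -271.6    9.1] turn 1.783
```

```bash

python3 steer.py '[{"sx": -34, "sy": -21, "finger_gap": 1}, {"sx": -68, "sy": -42, "finger_gap": 1}, {"sx": -102, "sy": -64, "finger_gap": 1}, {"sx": -136, "sy": -85, "finger_gap": 1}, {"sx": -170, "sy": -107, "finger_gap": 1}]'
python3 steer.py '[{"sx": -34, "sy": -21, "finger_gap": 1}, {"sx": -68, "sy": -42, "finger_gap": 1}, {"sx": -102, "sy": -64, "finger_gap": 1}, {"sx": -136, "sy": -85, "finger_gap": 1}, {"sx": -170, "sy": -107, "finger_gap": 1}]'
python3 steer.py '[{"sx": -34, "sy": -21, "finger_gap": 1}, {"sx": -68, "sy": -42, "finger_gap": 1}, {"sx": -92, "sy": -57, "finger_gap": 1}, {"sx": -92, "sy": -57, "finger_gap": 1}, {"sx": -92, "sy": -57, "finger_gap": 1}]'
python3 -c "
from h import *
go(470,-150,330,1.135)"
```

```text
t: 0.98
eef_pos: [281.5, 465.8, 364.0]
tcp_rot: [-3.141, -0.0, 2.918]
ft_force: [0.6, 0.7, -1.1]
opening: 0.997
grip_force: 0.0
t: 1.4
eef_pos: [423.6, 323.6, 364.1]
tcp_rot: [-3.141, -0.0, 2.918]
ft_force: [0.1, 1.7, -0.6]
opening: 0.995
grip_force: 0.0
t: 1.82
eef_pos: [500.4, 248.2, 363.6]
tcp_rot: [-3.141, -0.001, 2.915]
ft_force: [1.2, 0.7, -0.8]
opening: 1.003
grip_force: 0.0
t 1.82 p [500.4 248.2 363.6] rpy [-3.141e+00 -1.000e-03  2.915e+00] op 1.003 grip 0.0 F [ 1.2  0.7 -0.8] -> d [ -59.8 -394.8   33.8] turn 1.78
```

```bash

python3 steer.py '[{"sx": -5, "sy": -36, "sz": 3, "finger_gap": 1}, {"sx": -10, "sy": -72, "sz": 6, "finger_gap": 1}, {"sx": -16, "sy": -108, "sz": 9, "finger_gap": 1}, {"sx": -22, "sy": -144, "sz": 12, "finger_gap": 1}, {"sx": -27, "sy": -180, "sz": 15, "finger_gap": 1}]'
python3 steer.py '[{"sx": -5, "sy": -36, "sz": 3, "finger_gap": 1}, {"sx": -10, "sy": -72, "sz": 6, "finger_gap": 1}, {"sx": -16, "sy": -108, "sz": 9, "finger_gap": 1}, {"sx": -22, "sy": -144, "sz": 12, "finger_gap": 1}, {"sx": -27, "sy": -180, "sz": 15, "finger_gap": 1}]'
python3 steer.py '[{"sx": -6, "sy": -35, "sz": 3, "turn": 0.12, "finger_gap": 1}, {"sx": -6, "sy": -35, "sz": 3, "turn": 0.24, "finger_gap": 1}, {"sx": -6, "sy": -35, "sz": 3, "turn": 0.36, "finger_gap": 1}, {"sx": -6, "sy": -35, "sz": 3, "turn": 0.48, "finger_gap": 1}, {"sx": -6, "sy": -35, "sz": 3, "turn": 0.6, "finger_gap": 1}]'
python3 steer.py '[{"turn": 0.12, "finger_gap": 1}, {"turn": 0.24, "finger_gap": 1}, {"turn": 0.36, "finger_gap": 1}, {"turn": 0.48, "finger_gap": 1}, {"turn": 0.6, "finger_gap": 1}]' 
python3 steer.py '[{"turn": 0.12, "finger_gap": 1}, {"turn": 0.24, "finger_gap": 1}, {"turn": 0.36, "finger_gap": 1}, {"turn": 0.48, "finger_gap": 1}, {"turn": 0.58, "finger_gap": 1}]' 
python3 - <<'E'
from h import *
go(459,-245,200,1.135)
for n in("wrist","scene","side"):
    im,w=cloud(n,f'pics/{n}1.png'); np.save(n+'_w.npy',w)
a=cv2.imread('pics/side1.png');b=cv2.imread('pics/wrist1.png')
cv2.imwrite('pics/c1.png',np.vstack([a[60:300,200:],b[:,100:540][:360]]))
# gripper extent from the side/scene clouds
s=telemetry.state();r=R.from_euler('xyz',s['tcp_rot']);
for n in("scene","side"):
    w=np.load(n+'_w.npy').reshape(-1,3);w=w[np.isfinite(w[:,0])];q=r.inv().apply(w-s['eef_pos'])
    for z0,z1 in((-40,10),(-76,-40),(-105,-80),(-140,-105)):
        m=(q[:,2]>z0)&(q[:,2]<z1)&(abs(q[:,0])<130)&(abs(q[:,1])<130)
        if m.sum()>5: print(n,z0,z1,m.sum(),'x',np.percentile(q[m,0],[1,99]).round(),'y',np.percentile(q[m,1],[1,99]).round())
E
```

```text
t: 2.23
eef_pos: [485.1, 67.5, 349.3]
tcp_rot: [3.141, -0.0, 2.92]
ft_force: [1.2, 0.4, 0.1]
opening: 1.0
grip_force: 0.0
t: 2.65
eef_pos: [471.9, -114.1, 334.4]
tcp_rot: [3.141, 0.0, 2.919]
ft_force: [1.2, 0.7, -0.2]
opening: 1.005
grip_force: 0.0
t: 3.07
eef_pos: [470.4, -148.2, 331.3]
tcp_rot: [3.141, -0.001, 2.313]
ft_force: [0.5, 0.4, 0.1]
opening: 1.004
grip_force: 0.0
t: 3.48
eef_pos: [470.5, -147.8, 331.4]
tcp_rot: [-3.141, -0.0, 1.713]
ft_force: [-0.5, -0.2, 0.3]
opening: 1.004
grip_force: 0.0
t: 3.9
eef_pos: [470.5, -147.8, 331.4]
tcp_rot: [-3.141, -0.0, 1.133]
ft_force: [-0.3, 0.4, -0.6]
opening: 1.001
grip_force: 0.0
t 3.9 p [ 470.5 -147.8  331.4] rpy [-3.141 -0.     1.133] op 1.001 grip 0.0 F [-0.3  0.4 -0.6] -> d [-93.   30.8 131.3] turn -0.002
scene -40 10 97 x [-12.  12.] y [-58.  55.]
scene -76 -40 64 x [-13.  12.] y [-59.  55.]
scene -105 -80 606 x [-30.  35.] y [-83.  78.]
scene -140 -105 1452 x [-35.  34.] y [-91.  86.]
side -40 10 356 x [-11.  14.] y [-61.  53.]
side -76 -40 262 x [-10.  14.] y [-62.  56.]
side -105 -80 1006 x [-29.  37.] y [-91.  78.]
side -140 -105 2027 x [-31.  36.] y [-93.  85.]
```

View pics/c1.png

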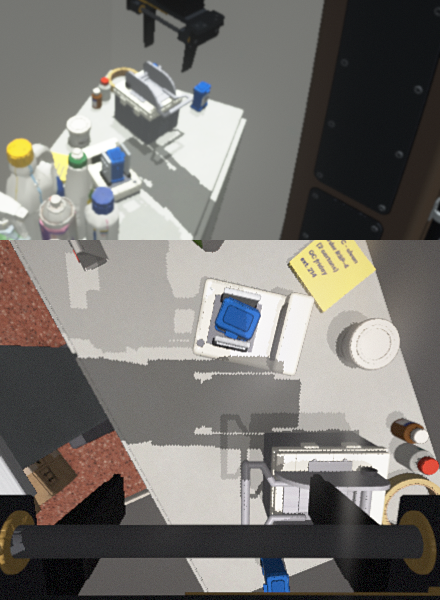

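The side view (top) shows the gripper above the bench. The wrist view (bottom) shows the dock at (237,318) and the bin with its bow at about (250,495). The body's 180 mm runs along the closing direction, so at the mouth it has to clear the open flap. I'll measure the body's profile and the bow arms in finer steps.

```bash
python3 - <<'E'
from h import *
s=telemetry.state();r=R.from_euler('xyz',s['tcp_rot']);
for n in("scene","side"):
    w=np.load(n+'_w.npy').reshape(-1,3);w=w[np.isfinite(w[:,0])];q=r.inv().apply(w-s['eef_pos'])
    print(n)
    for z0 in range(-70,-200,-10):
        m=(q[:,2]<z0)&(q[:,2]>z0-10)&(abs(q[:,0])<60)&(abs(q[:,1])<130)
        if m.sum()>5: print(z0,m.sum(),'x',np.percentile(q[m,0],[2,98]).round(),'y',np.percentile(q[m,1],[2,98]).round())
rb=R.from_euler('z',-0.436)
A=[]
for n in("scene","side","wrist"):
    w=np.load(n+'_w.npy').reshape(-1,3);w=w[np.isfinite(w[:,0])];q=rb.inv().apply(w-[531.7,-278,0])
    A.append(q)
    m=(q[:,2]>85)&(q[:,2]<175)&(abs(q[:,1])<70)&(q[:,0]>-100)&(q[:,0]<100); q=q[m]; print(n,len(q))
    for x0 in range(-92,-30,8):
        k=(q[:,0]>x0)&(q[:,0]<x0+8)
        h=np.histogram(q[k,1],np.arange(-60,61,8))[0]; 
        zz=[int(np.median(q[k&(q[:,1]>a)&(q[:,1]<a+8),2])) if c>1 else 0 for a,c in zip(range(-60,60,8),h)]
        print(x0,zz)
E
```

```text
scene
-70 10 x [-2. 33.] y [-81.  79.]
-80 87 x [-27.  35.] y [-82.  76.]
-90 331 x [-30.  35.] y [-79.  74.]
-100 226 x [-27.  34.] y [-86.  83.]
-110 687 x [-33.  34.] y [-90.  85.]
-120 610 x [-32.  31.] y [-90.  86.]
-130 117 x [-6. 25.] y [-52.  13.]
-140 143 x [-8. 25.] y [-52.  14.]
-150 53 x [-17.  23.] y [-52.  11.]
-160 42 x [-13.  33.] y [-52.  12.]
-170 226 x [ 0. 34.] y [-51.  17.]
-180 202 x [13. 36.] y [-38.  27.]
-190 21 x [19. 31.] y [-28.  15.]
side
-70 45 x [-22.  33.] y [-85.  57.]
-80 270 x [-29.  37.] y [-86.  77.]
-90 445 x [-21.  36.] y [-85.  75.]
-100 405 x [-27.  36.] y [-91.  80.]
-110 658 x [-28.  36.] y [-93.  82.]
-120 997 x [-30.  34.] y [-91.  84.]
-130 258 x [-19.  28.] y [-54.  12.]
-140 294 x [-18.  27.] y [-53.  13.]
-150 251 x [-19.  24.] y [-53.  11.]
-160 155 x [-21.  35.] y [-54.   8.]
-170 485 x [-29.  36.] y [-54.   5.]
-180 396 x [-26.  38.] y [-41.  23.]
-190 215 x [-12.  31.] y [-35.  14.]
scene 2084
-92 [0, 126, 0, 0, 0, 0, 0, 0, 125, 126, 0, 0, 129, 0, 0]
-84 [0, 129, 127, 128, 131, 127, 128, 128, 127, 127, 127, 127, 125, 0, 0]
-76 [0, 
[... 763 characters left out ...]
 101, 97, 96, 95]
-44 [110, 100, 101, 127, 111, 110, 111, 110, 112, 125, 123, 119, 112, 109, 98]
-36 [111, 114, 136, 136, 124, 117, 117, 116, 118, 0, 145, 131, 112, 111, 99]
wrist 7825
-92 [0, 0, 0, 0, 0, 0, 0, 0, 0, 0, 0, 0, 0, 0, 0]
-84 [0, 0, 0, 127, 127, 127, 128, 127, 127, 127, 128, 127, 127, 124, 0]
-76 [0, 0, 0, 127, 126, 127, 127, 127, 127, 128, 127, 127, 127, 125, 0]
-68 [0, 0, 0, 0, 0, 0, 0, 0, 0, 0, 0, 0, 126, 125, 0]
-60 [0, 0, 0, 122, 0, 0, 0, 0, 0, 0, 124, 125, 126, 124, 0]
-52 [0, 0, 0, 123, 123, 0, 0, 0, 0, 123, 124, 124, 0, 0, 0]
-44 [0, 0, 109, 117, 118, 108, 108, 110, 111, 122, 121, 111, 110, 102, 98]
-36 [0, 0, 0, 120, 121, 115, 115, 115, 115, 123, 141, 118, 111, 108, 95]
```

```bash

python3 steer.py '[{"sx": -31, "sy": 10, "finger_gap": 0.4}, {"sx": -62, "sy": 20, "sz": 15, "finger_gap": 0.4}, {"sx": -93, "sy": 29, "sz": 40, "finger_gap": 0.4}, {"sx": -93, "sy": 29, "sz": 70, "finger_gap": 0.4}, {"sx": -93, "sy": 29, "sz": 100, "finger_gap": 0.4}]'
python3 - <<'E'
from h import *
go(460,-246,110,1.135)
s=telemetry.state();r=R.from_euler('xyz',s['tcp_rot'])
i,k=K("wrist"); im,w=cloud("wrist",'pics/wrist2.png'); np.save('wrist_w.npy',w)
q=r.inv().apply(w.reshape(-1,3)-s['eef_pos'])   # tool frame
wz=w.reshape(-1,3)[:,2]
m=(wz>119)&(wz<134)&(abs(q[:,0])<45)&(abs(q[:,1])<30)
print(m.sum(),np.percentile(q[m,1],[2,50,98]).round(1),np.percentile(q[m,0],[2,98]),np.median(wz[m]))
for x0 in range(-45,45,10):
    a=m&(q[:,0]>x0)&(q[:,0]<x0+10)
    if a.sum()>3: print(x0,a.sum(),np.percentile(q[a,1],[5,50,95]).round(1))
for n in("side",):
    im,w=cloud(n,f'pics/{n}2.png')
    cv2.imwrite('pics/s2.png',cv2.resize(im[80:240,260:480,::-1],None,fx=3,fy=3))
E
```

```text
t: 4.47
eef_pos: [457.6, -246.7, 230.5]
tcp_rot: [3.141, 0.0, 1.14]
ft_force: [1.8, -0.4, -0.2]
opening: 0.71
grip_force: 0.0
t 4.47 p [ 457.6 -246.7  230.5] rpy [3.141 0.    1.14 ] op 0.71 grip 0.0 F [ 1.8 -0.4 -0.2] -> d [  1.6   1.8 120.5] turn 0.005
1929 [-1.6  4.9 29.2] [-44.09244082  43.89730887] 127.22813588851142
-45 338 [-0.8 12.5 27.3]
-35 214 [-1.1  5.7 29.2]
-25 146 [-1.6  3.2  7.4]
-15 147 [-1.6  2.4  7.3]
-5 143 [-1.6  3.2  7.2]
5 148 [-1.6  2.4  7.2]
15 160 [-1.5  3.1 28. ]
25 246 [-1.3  5.4 29.5]
35 387 [-0.7 11.5 27. ]
```

View pics/s2.png

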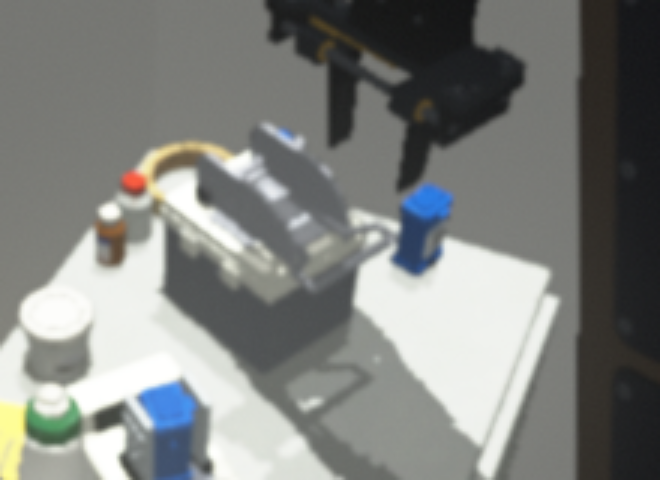

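The side crop shows the shut flap with its bow at about (350,260) and the fingers above it. The wrist depth puts the bar at tool y +2.8 mm, aligned and at the right height of 127 mm (bar top). Next I'll descend and grip.

```bash

python3 steer.py '[{"sy": 2.5, "sz": 25, "finger_gap": 0.4}, {"sy": 2.5, "sz": 50, "finger_gap": 0.4}, {"sy": 2.5, "sz": 75, "finger_gap": 0.4}, {"sy": 2.5, "sz": 100, "finger_gap": 0.4}, {"sy": 2.5, "sz": 118, "finger_gap": 0.4}]'
python3 steer.py '[{"finger_gap": 0.4}, {"finger_gap": 0.0}, {"finger_gap": 0.0}, {"finger_gap": 0.0}, {"finger_gap": 0.0}]'
python3 steer.py '[{"finger_gap": 0.0}, {"finger_gap": 0.0}, {"finger_gap": 0.0}, {"finger_gap": 0.0}, {"finger_gap": 0.0}]'
```

```text
t: 4.98
eef_pos: [460.8, -246.4, 113.6]
tcp_rot: [3.141, -0.0, 1.141]
ft_force: [0.2, -1.0, -1.0]
opening: 0.4
grip_force: 0.0
t: 5.4
eef_pos: [460.8, -247.0, 115.0]
tcp_rot: [3.139, 0.0, 1.138]
ft_force: [-1.0, 0.2, -0.5]
opening: 0.175
grip_force: 0.0
t: 5.82
eef_pos: [460.3, -246.9, 114.5]
tcp_rot: [3.141, 0.0, 1.138]
ft_force: [-1.3, 1.3, 6.9]
opening: 0.098
grip_force: 30.0
```

```bash

python3 steer.py '[{"sy": 0.7, "sz": -13.8, "finger_gap": 0}, {"sy": 2.8, "sz": -27.4, "finger_gap": 0}, {"sy": 6.2, "sz": -40.8, "finger_gap": 0}, {"sy": 10.9, "sz": -53.7, "finger_gap": 0}, {"sy": 16.9, "sz": -66.2, "finger_gap": 0}]'
python3 steer.py '[{"sy": 7.2, "sz": -11.7, "finger_gap": 0}, {"sy": 15.5, "sz": -22.7, "finger_gap": 0}, {"sy": 25, "sz": -32.8, "finger_gap": 0}, {"sy": 35.3, "sz": -41.9, "finger_gap": 0}, {"sy": 46.5, "sz": -49.9, "finger_gap": 0}]'
```

```text
t: 6.23
eef_pos: [474.4, -253.4, 180.2]
tcp_rot: [-3.139, -0.0, 1.138]
ft_force: [-3.9, -0.3, -3.9]
opening: 0.093
grip_force: 30.0
t: 6.65
eef_pos: [515.6, -272.4, 231.5]
tcp_rot: [-3.136, 0.0, 1.138]
ft_force: [-11.3, 5.4, 13.2]
opening: 0.093
grip_force: 30.0
```

```bash

python3 steer.py '[{"sy": 11, "sz": -8.5, "finger_gap": 0}, {"sy": 23.6, "sz": -14.1, "finger_gap": 0}, {"sy": 36.7, "sz": -18.5, "finger_gap": 0}, {"sy": 50.1, "sz": -21.5, "finger_gap": 0}, {"sy": 63.8, "sz": -23.2, "finger_gap": 0}]'
python3 steer.py '[{"sy": 13.8, "sz": -0.2, "finger_gap": 0}, {"sy": 27.6, "sz": 0.9, "finger_gap": 0}, {"sy": 41.2, "sz": 3.3, "finger_gap": 0}, {"sy": 41.2, "sz": 3.3, "finger_gap": 0}, {"sy": 41.2, "sz": 3.3, "finger_gap": 0}]'
```

```text
t: 7.07
eef_pos: [575.8, -300.5, 254.0]
tcp_rot: [3.141, 0.0, 1.138]
ft_force: [-2.4, -1.0, 4.6]
opening: 0.095
grip_force: 30.0
t: 7.48
eef_pos: [613.5, -318.1, 250.0]
tcp_rot: [3.14, 0.001, 1.138]
ft_force: [0.6, -2.5, 3.0]
opening: 0.095
grip_force: 30.0
```

```bash

python3 steer.py '[{"finger_gap": 0.3}, {"sy": 2, "finger_gap": 0.4}, {"sy": 4, "finger_gap": 0.4}, {"sy": 5, "finger_gap": 0.4}, {"sy": 5, "finger_gap": 0.4}]'
python3 steer.py '[{"sz": -20, "finger_gap": 0.4}, {"sz": -40, "finger_gap": 0.4}, {"sz": -70, "finger_gap": 0.5}, {"sz": -100, "finger_gap": 0.6}, {"sz": -100, "finger_gap": 0.6}]'
python3 - <<'E'
from h import *
go(531,-278,300,1.135)
for n in("side","wrist","scene"):
    im,w=cloud(n,f'pics/{n}3.png'); np.save(n+'_w.npy',w)
rb=R.from_euler('z',-0.436)
for n in("scene","side"):
    w=np.load(n+'_w.npy').reshape(-1,3);w=w[np.isfinite(w[:,0])];q=rb.inv().apply(w-[531.7,-278,0])
    m=(q[:,2]>246)&(q[:,2]<275)&(abs(q[:,1])<60)&(q[:,0]>70)&(q[:,0]<140); print(n,m.sum(),np.percentile(q[m],[3,50,97],axis=0).round(1).tolist())
a=cv2.imread('pics/side3.png')[60:220,260:480];cv2.imwrite('pics/s3.png',cv2.resize(a,None,fx=3,fy=3))
E
```

```text
t: 7.9
eef_pos: [617.5, -319.4, 249.4]
tcp_rot: [-3.141, -0.0, 1.138]
ft_force: [-0.3, -0.2, 0.2]
opening: 0.375
grip_force: 0.0
t: 8.32
eef_pos: [618.4, -320.0, 356.0]
tcp_rot: [3.133, 0.001, 1.138]
ft_force: [-0.0, 0.5, 0.9]
opening: 0.552
grip_force: 0.0
t 8.32 p [ 618.4 -320.   356. ] rpy [3.133e+00 1.000e-03 1.138e+00] op 0.552 grip 0.0 F [-0.   0.5  0.9] -> d [  1.5 -97.4  55.2] turn 0.003
scene 133 [[90.1, -48.6, 249.1], [94.4, -0.0, 259.8], [100.2, 45.0, 263.6]]
side 173 [[88.9, -45.9, 249.6], [92.6, 2.9, 259.5], [98.7, 48.3, 263.5]]
```

View pics/s3.png

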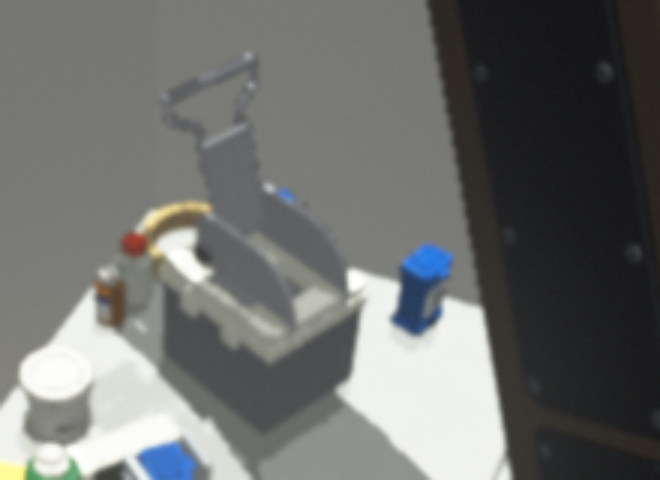

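The side crop shows the flap standing open by itself, with the bow at (210,80) and its bar measured at z≈260. Next I'll look at the mouth from above on the way to the reader.

```bash

python3 steer.py '[{"sy": -35, "sz": 10, "finger_gap": 0.63}, {"sy": -70, "sz": 25, "finger_gap": 0.63}, {"sy": -105, "sz": 40, "finger_gap": 0.63}, {"sy": -117, "sz": 50, "finger_gap": 0.63}, {"sy": -117, "sz": 50, "finger_gap": 0.63}]'
python3 - <<'E'
from h import *
go(533,-61,200,0.908)
im,w=cloud("wrist",'pics/wrist4.png'); np.save('wrist_w.npy',w)
rb=R.from_euler('z',-0.436); q=rb.inv().apply(w-[531.7,-278,0])
# ortho map of bin frame, 4px/mm : x -60..90 up, y -70..70
o=np.zeros((600,560,3),np.uint8)
for p,c in zip(q.reshape(-1,3),im.reshape(-1,3)):
    if -55<p[0]<90 and -68<p[1]<68 and p[2]<135 :
        i=int((90-p[0])*4);j=int((70-p[1])*4)
        o[i-2:i+3,j-2:j+3]=c if p[2]>95 else (200,0,0)
cv2.imwrite('pics/m4.png',o[:,:,::-1])
E
```

```text
t: 8.88
eef_pos: [508.4, -268.7, 297.1]
tcp_rot: [-3.136, -0.001, 1.138]
ft_force: [0.2, 0.4, 0.0]
opening: 0.627
grip_force: 0.0
t 8.88 p [ 508.4 -268.7  297.1] rpy [-3.136e+00 -1.000e-03  1.138e+00] op 0.627 grip 0.0 F [0.2 0.4 0. ] -> d [198.7 -64.4  97.7] turn 0.23Traceback (most recent call last):
  File "<stdin>", line 4, in <module>
  File "scipy/spatial/transform/_rotation.pyx", line 2580, in scipy.spatial.transform._rotation.Rotation.apply
ValueError: Expected input of shape (3,) or (P, 3), got (400, 640, 3).
```

```bash

python3 - <<'E'
from h import *
w=np.load('wrist_w.npy');im=cv2.imread('pics/wrist4.png')
rb=R.from_euler('z',-0.436); q=rb.inv().apply(w.reshape(-1,3)-[531.7,-278,0])
o=np.zeros((600,560,3),np.uint8)
for p,c in zip(q,im.reshape(-1,3)):
    if -55<p[0]<88 and -68<p[1]<68 and p[2]<180 :
        i=int((90-p[0])*4);j=int((70-p[1])*4)
        o[i-2:i+3,j-2:j+3]=c if p[2]>95 else (0,0,200)
        if p[2]>135:o[i-2:i+3,j-2:j+3]=(0,200,0)
cv2.imwrite('pics/m4.png',o)
for a in range(-20,21,8):
    m=(abs(q[:,1]-a)<4)&(abs(q[:,0])<30); d=q[m&(abs(q[:,2]-112)<8)]; 
    print(a,'front edge',np.max(d[d[:,0]<0][:,0],initial=-99).round(1),'back edge',np.min(d[d[:,0]>5][:,0],initial=99).round(1), m.sum())
E
```

```text
-20 front edge -18.8 back edge 23.1 360
-12 front edge -18.8 back edge 23.1 643
-4 front edge -18.9 back edge 23.1 938
4 front edge -18.9 back edge 22.9 1108
12 front edge -19.0 back edge 22.9 1623
20 front edge -19.1 back edge 23.4 20090
```

View pics/m4.png

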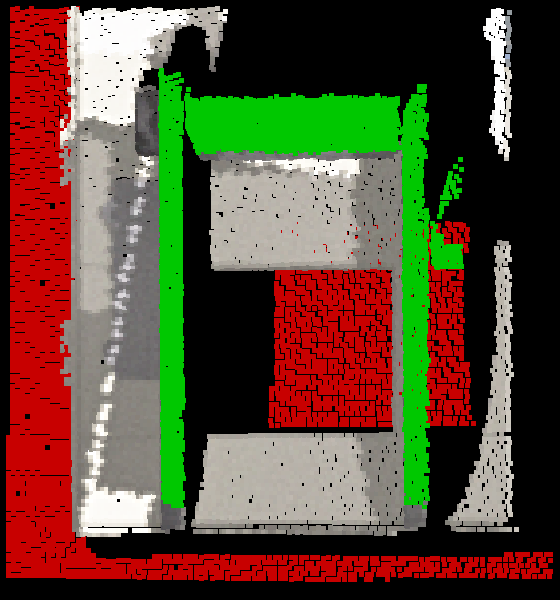

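The map (4 px/mm, bin frame) shows the mouth edges at rows 268 and 435 and the cheeks' inner faces at columns 183 and 402. That puts the mouth centre at about (532.5,-281.2), with a width of 42 mm and a cheek gap of 55 mm, which match the given sizes, and it agrees with the bow grip. Next is the dock.

```bash

python3 steer.py '[{"sx": 35, "sy": -11, "finger_gap": 0.63}, {"sx": 70, "sy": -22, "finger_gap": 0.63}, {"sx": 105, "sy": -34, "finger_gap": 0.63}, {"sx": 140, "sy": -45, "turn": 0.1, "finger_gap": 0.63}, {"sx": 165, "sy": -54, "turn": 0.23, "finger_gap": 0.63}]'
python3 steer.py '[{"sz": 10, "finger_gap": 0.63}, {"sz": 20, "finger_gap": 0.63}, {"sz": 20, "finger_gap": 0.63}, {"sz": 20, "finger_gap": 0.63}]'
python3 - <<'E'
from h import *
go(533,-61,200,0.908)
s=telemetry.state();r=R.from_euler('xyz',s['tcp_rot'])
im,w=cloud("wrist",'pics/wrist5.png'); np.save('wrist_w.npy',w)
p=w.reshape(-1,3); c=im.reshape(-1,3).astype(int)
for t,z0,z1,blue in(('cart top',108,117,1),('plates',115,123,0),('hump',64,72,0),('housing',37,43,0)):
    m=(p[:,2]>z0)&(p[:,2]<z1)&(abs(p[:,0]-545)<90)&(abs(p[:,1]+70)<90)
    b=(c[:,2]>c[:,0]+50); m&=b if blue else ~b
    if m.sum()>20:
        R_=cv2.minAreaRect(p[m,:2].astype(np.float32)); print(t,m.sum(),np.round(R_[0],1),np.round(R_[1],1),round(R_[2],1),np.median(p[m,2]).round(1))
E
```

```text
t: 9.35
eef_pos: [532.9, -95.8, 299.6]
tcp_rot: [-3.141, -0.0, 0.909]
ft_force: [0.5, 0.3, 0.1]
opening: 0.63
grip_force: 0.0
t: 9.68
eef_pos: [531.8, -99.0, 278.7]
tcp_rot: [-3.14, 0.001, 0.914]
ft_force: [-0.7, -0.2, -0.2]
opening: 0.633
grip_force: 0.0
t 9.68 p [531.8 -99.  278.7] rpy [-3.14e+00  1.00e-03  9.14e-01] op 0.633 grip 0.0 F [-0.7 -0.2 -0.2] -> d [ 30.9 -22.2  78.7] turn 0.006
cart top 819 [533.7 -63.8] [33.2 40.2] 43.4 110.9
plates 539 [533.7 -62.5] [52.5 37.9] 52.4 117.3
hump 2372 [560.3 -82.6] [ 90.8 102.9] 53.4 67.2
housing 3892 [539.5 -66.5] [ 89.7 100.7] 52.8 39.5
```

View pics/wrist5.png

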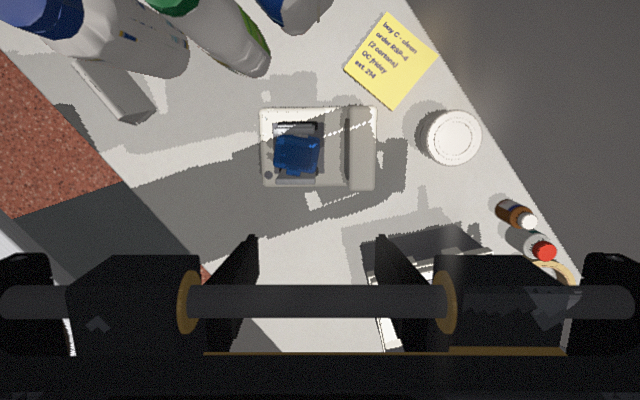

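The wrist view shows the cartridge at (298,150) between its plates. The plate centre measures (533.7,-62.5), 52.5x38 mm, yaw -37.6°, which fits the given sizes. Next I'll go down and grip.

```bash

python3 steer.py '[{"sx": 15, "sy": -10, "sz": 20, "finger_gap": 0.63}, {"sx": 30, "sy": -21, "sz": 50, "finger_gap": 0.63}, {"sx": 30, "sy": -21, "sz": 90, "finger_gap": 0.63}, {"sx": 30, "sy": -21, "sz": 120, "finger_gap": 0.63}, {"sx": 30, "sy": -21, "sz": 140, "finger_gap": 0.63}]'
python3 -c "
from h import *
go(533.7,-62.5,66,0.915)"
```

```text
t: 10.15
eef_pos: [532.7, -62.0, 137.2]
tcp_rot: [-3.14, 0.001, 0.913]
ft_force: [0.8, -0.5, -0.2]
opening: 0.628
grip_force: 0.0
t 10.15 p [532.7 -62.  137.2] rpy [-3.14e+00  1.00e-03  9.13e-01] op 0.628 grip 0.0 F [ 0.8 -0.5 -0.2] -> d [ 0.3  1.2 71.2] turn -0.002
```

```bash

python3 steer.py '[{"sy": 1, "sz": 18, "finger_gap": 0.63}, {"sy": 1, "sz": 36, "finger_gap": 0.63}, {"sy": 1, "sz": 54, "finger_gap": 0.63}, {"sy": 1, "sz": 71, "finger_gap": 0.63}, {"sy": 1, "sz": 71, "finger_gap": 0.63}]'
python3 steer.py '[{"finger_gap": 0.3}, {"finger_gap": 0.3}, {"finger_gap": 0.3}, {"finger_gap": 0.3}, {"finger_gap": 0.3}]'
python3 steer.py '[{"finger_gap": 0.3}, {"finger_gap": 0.3}, {"finger_gap": 0.3}]'
```

```text
t: 10.57
eef_pos: [533.3, -62.9, 66.2]
tcp_rot: [-3.138, 0.001, 0.912]
ft_force: [-0.9, 0.4, -0.5]
opening: 0.628
grip_force: 0.0
t: 10.98
eef_pos: [534.7, -62.3, 69.7]
tcp_rot: [3.14, -0.001, 0.913]
ft_force: [-0.2, -2.8, 5.9]
opening: 0.467
grip_force: 29.4
t: 11.23
eef_pos: [534.7, -62.3, 69.7]
tcp_rot: [3.14, -0.001, 0.913]
ft_force: [0.0, -2.3, 7.3]
opening: 0.465
grip_force: 29.4
```

```bash

python3 steer.py '[{"sz": -12, "finger_gap": 0.3}, {"sz": -30, "finger_gap": 0.3}, {"sz": -55, "finger_gap": 0.3}, {"sz": -80, "finger_gap": 0.3}, {"sz": -105, "finger_gap": 0.3}]'
python3 steer.py '[{"sz": -10, "finger_gap": 0.3}, {"sz": -10, "finger_gap": 0.3}]'
python3 -c "
from h import *
go(440,-165,120,0.915)"
```

```text
t: 11.65
eef_pos: [533.9, -61.9, 175.0]
tcp_rot: [-3.141, -0.0, 0.913]
ft_force: [0.2, 0.1, -0.0]
opening: 0.465
grip_force: 29.3
t: 11.82
eef_pos: [534.9, -62.2, 185.9]
tcp_rot: [3.138, -0.002, 0.913]
ft_force: [1.2, -0.6, -0.9]
opening: 0.465
grip_force: 29.3
t 11.82 p [534.9 -62.2 185.9] rpy [ 3.138e+00 -2.000e-03  9.130e-01] op 0.465 grip 29.3 F [ 1.2 -0.6 -0.9] -> d [-139.5  -12.5   65.5] turn -0.002
```

```bash

python3 steer.py '[{"sx": -25, "sy": -2, "finger_gap": 0.3}, {"sx": -55, "sy": -4, "finger_gap": 0.3}, {"sx": -85, "sy": -7, "finger_gap": 0.3}, {"sx": -115, "sy": -10, "finger_gap": 0.3}, {"sx": -139, "sy": -12, "finger_gap": 0.3}]'
python3 steer.py '[{"sz": 20, "finger_gap": 0.3}, {"sz": 45, "finger_gap": 0.3}, {"sz": 70, "finger_gap": 0.3}, {"sz": 95, "finger_gap": 0.3}, {"sz": 115, "finger_gap": 0.3}]'
python3 - <<'E'
from h import *
go(440,-165,30,0.915)
for n in("side","scene"):
    im,w=cloud(n,f'pics/{n}6.png'); p=w.reshape(-1,3);c=im.reshape(-1,3).astype(int)
    m=(c[:,2]>c[:,0]+50)&(c[:,2]>c[:,1]+25)&(abs(p[:,0]-440)<60)&(abs(p[:,1]+165)<60); print(n,m.sum(),np.percentile(p[m],[2,50,98],axis=0).round(1).tolist())
E
```

```text
t: 12.23
eef_pos: [437.7, -165.3, 182.2]
tcp_rot: [-3.139, 0.0, 0.913]
ft_force: [0.3, 0.1, -0.0]
opening: 0.467
grip_force: 29.3
t: 12.65
eef_pos: [438.5, -164.2, 65.9]
tcp_rot: [-3.139, 0.0, 0.913]
ft_force: [0.4, -0.1, -1.3]
opening: 0.469
grip_force: 29.3
t 12.65 p [ 438.5 -164.2   65.9] rpy [-3.139  0.     0.913] op 0.469 grip 29.3 F [ 0.4 -0.1 -1.3] -> d [ 0.3  1.8 35.9] turn -0.002
side 98 [[395.4, -168.9, 41.1], [431.6, -146.5, 103.4], [455.0, -137.4, 277.5]]
scene 234 [[422.5, -178.1, 36.2], [440.5, -153.8, 87.9], [458.2, -140.5, 108.5]]
```

```bash

python3 steer.py '[{"sz": 12, "finger_gap": 0.3}, {"sz": 24, "finger_gap": 0.3}, {"sz": 32, "finger_gap": 0.3}, {"sz": 34, "finger_gap": 0.3}, {"sz": 34, "finger_gap": 0.3}]'
python3 steer.py '[{"sz": 1, "finger_gap": 0.3}, {"sz": 2, "finger_gap": 0.3}, {"sz": 2, "finger_gap": 0.3}]'
```

```text
t: 13.17
eef_pos: [439.5, -164.6, 34.6]
tcp_rot: [-3.141, 0.0, 0.913]
ft_force: [-0.6, 0.1, -1.1]
opening: 0.466
grip_force: 29.3
t: 13.42
eef_pos: [439.8, -164.8, 33.0]
tcp_rot: [3.141, -0.0, 0.913]
ft_force: [0.3, 0.4, -0.1]
opening: 0.465
grip_force: 29.3
```

```bash

python3 steer.py '[{"sz": 1, "finger_gap": 0.3}, {"sz": 2, "finger_gap": 0.3}, {"sz": 2, "finger_gap": 0.3}]'
python3 steer.py '[{"sz": 1, "finger_gap": 0.3}, {"sz": 2, "finger_gap": 0.3}, {"sz": 2, "finger_gap": 0.3}]'
```

```text
t: 13.67
eef_pos: [439.6, -164.7, 30.6]
tcp_rot: [-3.142, -0.0, 0.913]
ft_force: [0.7, 0.3, -0.5]
opening: 0.467
grip_force: 29.3
t: 13.92
eef_pos: [439.8, -164.8, 29.4]
tcp_rot: [3.141, -0.0, 0.912]
ft_force: [-2.4, 2.0, 16.7]
opening: 0.462
grip_force: 29.7
```

```bash

python3 steer.py '[{"finger_gap": 0.63}, {"finger_gap": 0.63}, {"finger_gap": 0.63}]'
python3 steer.py '[{"sz": -10, "finger_gap": 0.63}, {"sz": -40, "finger_gap": 0.63}, {"sz": -75, "finger_gap": 0.63}, {"sz": -100, "finger_gap": 0.63}, {"sz": -100, "finger_gap": 0.63}]'
python3 steer.py '[{"turn": -0.12, "finger_gap": 0.6}, {"turn": -0.24, "finger_gap": 0.6}, {"turn": -0.36, "finger_gap": 0.6}, {"turn": -0.48, "finger_gap": 0.6}, {"turn": -0.6, "finger_gap": 0.6}]'
python3 steer.py '[{"turn": -0.12, "finger_gap": 0.6}, {"turn": -0.24, "finger_gap": 0.6}, {"turn": -0.36, "finger_gap": 0.6}, {"turn": -0.48, "finger_gap": 0.6}, {"turn": -0.6, "finger_gap": 0.6}]'
python3 steer.py '[{"turn": -0.12, "finger_gap": 0.6}, {"turn": -0.24, "finger_gap": 0.6}, {"turn": -0.37, "finger_gap": 0.6}, {"turn": -0.37, "finger_gap": 0.6}]'
python3 - <<'E'
from h import *
go(440,-165,59,2.486)
s=telemetry.state();r=R.from_euler('xyz',s['tcp_rot'])
im,w=cloud("wrist",'pics/wrist7.png'); p=w.reshape(-1,3);c=im.reshape(-1,3).astype(int)
m=(c[:,2]>c[:,0]+50)&(p[:,2]>66)&(p[:,2]<80)&(abs(p[:,0]-440)<60)&(abs(p[:,1]+165)<60)
q=r.inv().apply(p[m]-s['eef_pos']);R_=cv2.minAreaRect(q[:,:2].astype(np.float32)); print(m.sum(),np.percentile(q,[1,50,99],axis=0).round(1).tolist(),R_, np.median(p[m,2]))
E
```

```text
t: 14.17
eef_pos: [439.6, -164.7, 28.6]
tcp_rot: [-3.142, -0.0, 0.913]
ft_force: [-0.4, -0.3, -0.2]
opening: 0.606
grip_force: 0.0
t: 14.58
eef_pos: [441.2, -165.4, 132.5]
tcp_rot: [3.135, -0.001, 0.913]
ft_force: [0.8, -0.2, 0.2]
opening: 0.633
grip_force: 0.0
t: 15.0
eef_pos: [439.4, -164.5, 127.9]
tcp_rot: [-3.141, -0.0, 1.519]
ft_force: [0.9, 0.2, 0.5]
opening: 0.598
grip_force: 0.0
t: 15.42
eef_pos: [439.4, -164.6, 127.9]
tcp_rot: [-3.141, -0.001, 2.119]
ft_force: [-1.2, 0.4, -0.2]
opening: 0.599
grip_force: 0.0
t: 15.75
eef_pos: [439.4, -164.6, 128.0]
tcp_rot: [-3.142, -0.001, 2.489]
ft_force: [-0.6, 1.1, -0.0]
opening: 0.602
grip_force: 0.0
t 15.75 p [ 439.4 -164.6  128. ] rpy [-3.142e+00 -1.000e-03  2.489e+00] op 0.602 grip 0.0 F [-0.6  1.1 -0. ] -> d [-0.8  0.  69. ] turn 0.003
1546 [[-20.9, -18.8, 54.3], [-7.0, 1.5, 57.2], [18.0, 15.6, 61.5]] ((-0.9431419372558594, -1.8187522888183594), (39.97151565551758, 35.47340774536133), 10.490130424499512) 70.7524754476061
```

View pics/wrist7.png

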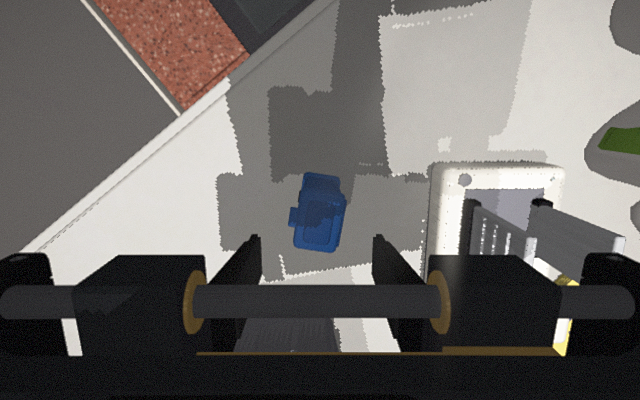

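The wrist view shows the cartridge upright on the bench at (320,212), turned by about 6° with its lip at (292,216). I'll turn to match and grip high on the broad faces.

```bash

python3 steer.py '[{"sx": -1, "sz": 10, "turn": 0.1, "finger_gap": 0.55}, {"sx": -1, "sz": 30, "turn": 0.1, "finger_gap": 0.55}, {"sx": -1, "sz": 50, "turn": 0.1, "finger_gap": 0.55}, {"sx": -1, "sz": 64, "turn": 0.1, "finger_gap": 0.55}, {"sx": -1, "sz": 69.5, "turn": 0.1, "finger_gap": 0.55}]'
python3 steer.py '[{"finger_gap": 0.2}, {"finger_gap": 0.2}, {"finger_gap": 0.2}, {"finger_gap": 0.2}, {"finger_gap": 0.2}]'
python3 steer.py '[{"finger_gap": 0.2}, {"finger_gap": 0.2}, {"finger_gap": 0.2}]'
```

```text
t: 16.22
eef_pos: [439.7, -164.9, 57.2]
tcp_rot: [-3.141, -0.003, 2.378]
ft_force: [0.6, -0.1, -0.3]
opening: 0.55
grip_force: 0.0
t: 16.63
eef_pos: [440.7, -165.4, 59.8]
tcp_rot: [3.141, 0.001, 2.382]
ft_force: [-0.9, 0.5, 3.0]
opening: 0.316
grip_force: 29.5
t: 16.88
eef_pos: [440.8, -165.4, 59.7]
tcp_rot: [3.141, 0.001, 2.383]
ft_force: [-0.1, 0.6, 7.0]
opening: 0.317
grip_force: 29.5
```

```bash

python3 steer.py '[{"sz": -10, "finger_gap": 0.2}, {"sz": -40, "finger_gap": 0.2}, {"sz": -80, "finger_gap": 0.2}, {"sz": -120, "finger_gap": 0.2}, {"sz": -160, "finger_gap": 0.2}]'
python3 steer.py '[{"sz": -30, "turn": 0.1, "finger_gap": 0.2}, {"sz": -30, "turn": 0.22, "finger_gap": 0.2}, {"sz": -30, "turn": 0.34, "finger_gap": 0.2}, {"sz": -30, "turn": 0.46, "finger_gap": 0.2}, {"sz": -30, "turn": 0.58, "finger_gap": 0.2}]'
python3 steer.py '[{"turn": 0.12, "finger_gap": 0.2}, {"turn": 0.24, "finger_gap": 0.2}, {"turn": 0.36, "finger_gap": 0.2}, {"turn": 0.48, "finger_gap": 0.2}, {"turn": 0.6, "finger_gap": 0.2}]'
python3 steer.py '[{"turn": 0.07, "finger_gap": 0.2}, {"turn": 0.07, "finger_gap": 0.2}, {"turn": 0.07, "finger_gap": 0.2}]'
python3 - <<'E'
from h import *
s=telemetry.state();r=R.from_euler('xyz',s['tcp_rot'])
go(532.5-3*.906,-281.2+3*.423,240,1.137)
P=np.array(s['eef_pos'])
im,w=cloud("wrist",'pics/wrist8.png'); im2,w2=cloud("side",'pics/side8.png');im3,w3=cloud("scene",'pics/scene8.png')
for n,im,w in(("wrist",im,w),("side",im2,w2),("scene",im3,w3)):
    p=w.reshape(-1,3);c=im.reshape(-1,3).astype(int)
    q=r.inv().apply(p-P)
    m=(c[:,2]>c[:,0]+45)&(c[:,2]>c[:,1]+20)&(abs(q[:,0])<45)&(abs(q[:,1])<40)&(abs(q[:,2]-20)<60)
    q=q[m]; print(n,m.sum(),np.percentile(q,[1,50,99],axis=0).round(1).tolist())
    for z0 in range(-20,65,12):
        k=(q[:,2]>z0)&(q[:,2]<z0+12)
        if k.sum()>8: print('  ',z0,k.sum(),'x',np.percentile(q[k,0],[3,97]).round(1),'y',np.percentile(q[k,1],[3,97]).round(1))
a=cv2.imread('pics/side8.png')[60:260,260:480];b=cv2.imread('pics/wrist8.png')[100:300,200:440]
cv2.imwrite('pics/s8.png',cv2.resize(np.hstack([a,b]),None,fx=1.7,fy=1.7))
E
```

```text
t: 17.3
eef_pos: [439.9, -165.0, 221.1]
tcp_rot: [-3.142, -0.0, 2.383]
ft_force: [0.3, -0.7, -0.7]
opening: 0.314
grip_force: 29.5
t: 17.72
eef_pos: [440.2, -165.2, 249.5]
tcp_rot: [3.141, 0.0, 1.797]
ft_force: [0.3, -0.4, -0.2]
opening: 0.31
grip_force: 29.5
t: 18.13
eef_pos: [440.2, -165.2, 249.2]
tcp_rot: [-3.142, -0.0, 1.197]
ft_force: [0.0, 0.2, -0.5]
opening: 0.31
grip_force: 29.5
t: 18.38
eef_pos: [440.3, -165.2, 249.2]
tcp_rot: [3.142, -0.0, 1.135]
ft_force: [-0.2, -0.3, 0.3]
opening: 0.314
grip_force: 29.5
t 18.38 p [ 440.3 -165.2  249.2] rpy [ 3.142 -0.     1.135] op 0.314 grip 29.5 F [-0.2 -0.3  0.3] -> d [-66.2 129.5   9.2] turn -0.002
wrist 2953 [[-10.8, -13.7, -14.0], [3.5, 3.5, -11.6], [21.0, 15.6, 50.6]]
   -20 2864 x [-10.1  19.6] y [-13.   14.4]
   -8 57 x [-12.4  21.5] y [ 0.  16.8]
   40 22 x [13.4 21.9] y [-12.8  16.9]
   52 10 x [19.6 22.3] y [-12.8  -8.4]
side 302 [[-12.6, -17.1, -15.9], [20.2, -6.7, -1.7], [24.1, 7.6, 55.5]]
   -20 126 x [-7.7 23.3] y [-15.8   7.5]
   -8 51 x [13.  23.2] y [-16.7   5.3]
   4 35 x [19.1 23.4] y [-14.9   2.8]
   16 10 x [20.2 23.3] y [-12.8   1.7]
   28 15 x [19.3 23.1] y [-12.8  -0.2]
   40 45 x [-10.6  24.2] y [-17.2   6.1]
   52 20 x [-9.1 23.9] y [-16.5   6.9]
scene 348 [[-19.4, -15.4, -16.4], [16.6, -0.9, -5.1], [21.7, 14.3, 57.3]]
   -20 153 x [-18.9  18.8] y [-14.6  12.5]
   -8 45 x [-12.3  21.9] y [-13.   14.3]
   4 27 x [16.3 20.4] y [-13.4  12. ]
   16 32 x [14.3 20.6] y [-14.   10.8]
   28 30 x [15.2 20.3] y [-14.3  11.1]
   40 39 x [12.6 21.2] y [-14.2  12.8]
   52 22 x [16.3 22.2] y [-13.1  14.2]
```

View pics/s8.png

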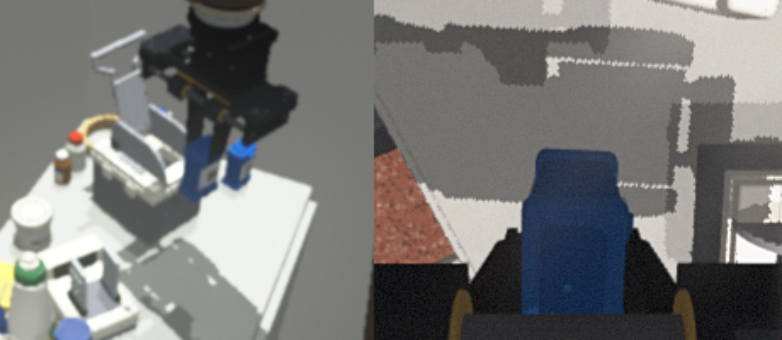

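The side crop shows the cartridge hanging upright in the fingers. The wrist crop shows its front face centred (columns 522 to 632), with its underside about 58 mm below the fingertips. Next I'll move over the mouth.

```bash

python3 steer.py '[{"sx": -10, "sy": 18, "finger_gap": 0.2}, {"sx": -25, "sy": 48, "finger_gap": 0.2}, {"sx": -42, "sy": 82, "finger_gap": 0.2}, {"sx": -57, "sy": 112, "finger_gap": 0.2}, {"sx": -66, "sy": 130, "finger_gap": 0.2}]'
python3 steer.py '[{"sz": 10, "finger_gap": 0.2}, {"sz": 25, "finger_gap": 0.2}, {"sz": 40, "finger_gap": 0.2}, {"sz": 50, "finger_gap": 0.2}, {"sz": 50, "finger_gap": 0.2}]'
python3 - <<'E'
from h import *
go(532.5-2.5*.906,-281.2+2.5*.423,171,1.135)
im,w=cloud("wrist",'pics/wrist9.png')
rb=R.from_euler('z',-0.436); q=rb.inv().apply(w.reshape(-1,3)-[532.5,-281.2,0]); c=im.reshape(-1,3).astype(int)
bl=(c[:,2]>c[:,0]+45)&(c[:,2]>c[:,1]+20)&(np.abs(q[:,0])<30)&(abs(q[:,1])<30)
print('cart',np.percentile(q[bl&(q[:,2]<205)],[1,99],axis=0).round(1).tolist())
for lo,hi in((150,166),(135,150)):
  k=(q[:,2]>lo)&(q[:,2]<hi)&(abs(q[:,0]-20)<40)&~bl&(c.max(1)>60)
  for sgn in(1,-1):
    a=q[k&(q[:,1]*sgn>20)&(q[:,1]*sgn<40),1]; print(sgn,len(a),np.percentile(a,[2,50,98]).round(1) if len(a)>5 else '')
E
```

```text
t: 18.95
eef_pos: [531.7, -282.6, 248.7]
tcp_rot: [3.141, 0.0, 1.134]
ft_force: [0.3, 0.7, -0.4]
opening: 0.316
grip_force: 29.5
t: 19.37
eef_pos: [529.1, -279.4, 196.9]
tcp_rot: [-3.138, -0.001, 1.134]
ft_force: [-1.0, -0.0, -0.6]
opening: 0.313
grip_force: 29.5
t 19.37 p [ 529.1 -279.4  196.9] rpy [-3.138e+00 -1.000e-03  1.134e+00] op 0.313 grip 29.5 F [-1.  -0.  -0.6] -> d [-0.3  1.4 25.9] turn -0.001
cart [[-16.8, 10.0, 141.2], [13.6, 22.7, 204.9]]
1 1881 [20.2 29.7 32.3]
-1 0 
1 767 [20.1 32.  32.4]
-1 67 [-29.3 -22.8 -20.2]
```

```bash

python3 steer.py '[{"sz": 8, "finger_gap": 0.2}, {"sz": 16, "finger_gap": 0.2}, {"sz": 22, "finger_gap": 0.2}, {"sz": 22, "finger_gap": 0.2}]'
python3 steer.py '[{"sz": 4, "finger_gap": 0.2}, {"sz": 8, "finger_gap": 0.2}, {"sz": 12, "finger_gap": 0.2}, {"sz": 12, "finger_gap": 0.2}]'
python3 -c "
from h import *
go(532.5-2.5*.906,-281.2+2.5*.423,141,1.135)"
```

```text
t: 19.75
eef_pos: [529.7, -279.9, 175.8]
tcp_rot: [-3.14, -0.0, 1.133]
ft_force: [-0.2, 0.2, -0.9]
opening: 0.314
grip_force: 29.5
t: 20.08
eef_pos: [529.9, -280.1, 164.3]
tcp_rot: [-3.141, -0.0, 1.133]
ft_force: [0.3, 0.7, -0.0]
opening: 0.316
grip_force: 29.5
t 20.08 p [ 529.9 -280.1  164.3] rpy [-3.141 -0.     1.133] op 0.316 grip 29.5 F [ 0.3  0.7 -0. ] -> d [ 0.1  0.4 23.3] turn -0.002
```

Bottom is now about 6 mm below the deck with no contact force. I'll continue gently.

```bash

python3 steer.py '[{"sz": 3, "finger_gap": 0.2}, {"sz": 6, "finger_gap": 0.2}, {"sz": 9, "finger_gap": 0.2}, {"sz": 12, "finger_gap": 0.2}, {"sz": 12, "finger_gap": 0.2}]'
python3 steer.py '[{"sz": 2, "finger_gap": 0.2}, {"sz": 4, "finger_gap": 0.2}, {"sz": 6, "finger_gap": 0.2}, {"sz": 6, "finger_gap": 0.2}]'
```

```text
t: 20.5
eef_pos: [529.9, -280.1, 152.4]
tcp_rot: [-3.141, -0.0, 1.133]
ft_force: [-0.5, 0.8, 0.0]
opening: 0.312
grip_force: 29.5
t: 20.83
eef_pos: [530.0, -280.1, 146.7]
tcp_rot: [-3.141, -0.0, 1.133]
ft_force: [-0.1, 0.0, -0.6]
opening: 0.312
grip_force: 29.5
```

```bash

python3 steer.py '[{"sz": 1.5, "finger_gap": 0.2}, {"sz": 3, "finger_gap": 0.2}, {"sz": 4.5, "finger_gap": 0.2}, {"sz": 4.5, "finger_gap": 0.2}]'
python3 steer.py '[{"sz": 1, "finger_gap": 0.2}, {"sz": 2, "finger_gap": 0.2}, {"sz": 3, "finger_gap": 0.2}, {"sz": 3, "finger_gap": 0.2}]'
```

```text
t: 21.17
eef_pos: [529.6, -279.9, 142.5]
tcp_rot: [-3.141, -0.0, 1.133]
ft_force: [-5.6, 2.0, 3.0]
opening: 0.319
grip_force: 29.5
t: 21.5
eef_pos: [529.2, -279.7, 139.9]
tcp_rot: [-3.14, -0.0, 1.133]
ft_force: [-10.0, 4.4, 7.7]
opening: 0.316
grip_force: 29.5
```

```bash

python3 - <<'E'
from h import *
s=telemetry.state();r=R.from_euler('xyz',s['tcp_rot'])
im,w=cloud("wrist",'pics/wrist10.png');c=im.reshape(-1,3).astype(int);p=w.reshape(-1,3)
q=r.inv().apply(p-np.array(s['eef_pos']))
m=(c[:,2]>c[:,0]+45)&(c[:,2]>c[:,1]+20)&(abs(q[:,0])<30)&(abs(q[:,1])<25)&(q[:,2]<0)
print(m.sum(),np.percentile(q[m],[1,50,99],axis=0).round(1).tolist(),np.median(p[m],axis=0).round(1)); print(s['ft_force'])
E
```

```text
4165 [[-10.7, -13.8, -14.0], [7.4, 0.7, -11.3], [21.7, 15.8, -4.4]] [ 532.9 -273.6  151.2]
[-9.97661793  4.40710075  7.6596733 ]
```

The in-hand position hasn't changed and the lid is about 153 mm up, so the cartridge is about 31 mm in. Releasing now.

```bash

python3 steer.py '[{"finger_gap": 0.5}, {"finger_gap": 0.5}, {"finger_gap": 0.5}, {"finger_gap": 0.5}, {"finger_gap": 0.5}]'
python3 steer.py '[{"sy": -2, "sz": -5, "finger_gap": 0.5}, {"sy": -2, "sz": -30, "finger_gap": 0.5}, {"sy": -2, "sz": -65, "finger_gap": 0.5}, {"sy": -2, "sz": -100, "finger_gap": 0.5}, {"sy": -2, "sz": -140, "finger_gap": 0.5}]'
python3 steer.py '[{"sz": -40, "finger_gap": 0.5}, {"sz": -70, "finger_gap": 0.5}, {"sz": -70, "finger_gap": 0.5}]'
python3 - <<'E'
from h import *
im,w=cloud("wrist",'pics/wrist11.png');c=im.reshape(-1,3).astype(int)
rb=R.from_euler('z',-0.436); q=rb.inv().apply(w.reshape(-1,3)-[532.5,-281.2,0])
m=(c[:,2]>c[:,0]+25)&(abs(q[:,0])<60)&(abs(q[:,1])<40)
print(m.sum(),np.percentile(q[m],[2,50,98],axis=0).round(1).tolist() if m.sum()>5 else '')
for n in("side","scene"):
    im,w=cloud(n);p=w.reshape(-1,3);q=rb.inv().apply(p-[532.5,-281.2,0])
    m=(q[:,2]>246)&(q[:,2]<275)&(abs(q[:,1])<60)&(q[:,0]>70)&(q[:,0]<140); print(n,m.sum(),np.percentile(q[m],[3,50,97],axis=0).round(1).tolist())
go(613.5+4,-318.1-1.9,250,1.138)
E
```

```text
t: 21.97
eef_pos: [529.2, -279.7, 139.9]
tcp_rot: [-3.14, -0.0, 1.133]
ft_force: [-11.0, 4.3, 8.0]
opening: 0.494
grip_force: 0.0
t: 22.38
eef_pos: [528.0, -279.1, 280.5]
tcp_rot: [-3.14, -0.0, 1.133]
ft_force: [-0.5, 0.1, 0.7]
opening: 0.496
grip_force: 0.0
t: 22.63
eef_pos: [529.6, -280.1, 356.4]
tcp_rot: [3.131, 0.001, 1.133]
ft_force: [0.5, -0.6, 0.1]
opening: 0.499
grip_force: 0.0
172 [[11.1, -23.1, 32.0], [18.1, -4.7, 34.8], [22.5, 10.8, 36.5]]
side 179 [[86.7, -44.5, 247.0], [90.7, 4.1, 259.2], [97.1, 50.5, 262.9]]
scene 132 [[88.7, -46.1, 248.3], [92.3, 3.1, 259.8], [98.6, 46.8, 264.6]]
t 22.78 p [ 528.1 -279.3  349. ] rpy [-3.141 -0.     1.133] op 0.499 grip 0.0 F [ 0.8 -0.1 -0. ] -> d [ 1.  98.2 99. ] turn -0.005
```

View pics/wrist11.png

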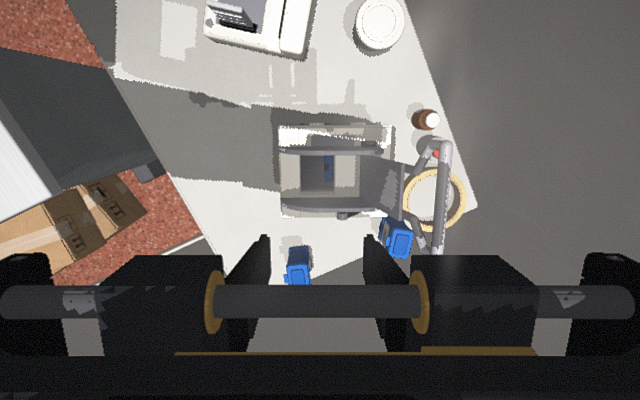

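The wrist view shows the cartridge in the bin (blue at (328,168), measured about 35 mm above the bench). The open flap's bow is at (443,195) and the spares haven't moved. Next I'll take the bow again.

```bash

python3 steer.py '[{"sy": 35, "finger_gap": 0.4}, {"sx": 0.6, "sy": 70, "finger_gap": 0.4}, {"sx": 0.6, "sy": 101, "sz": 10, "finger_gap": 0.4}, {"sx": 0.6, "sy": 101, "sz": 35, "finger_gap": 0.4}, {"sx": 0.6, "sy": 101, "sz": 55, "finger_gap": 0.4}]'
python3 steer.py '[{"sz": 12, "finger_gap": 0.4}, {"sz": 24, "finger_gap": 0.4}, {"sz": 36, "finger_gap": 0.4}, {"sz": 46, "finger_gap": 0.4}, {"sz": 46, "finger_gap": 0.4}]'
python3 -c "
from h import *
go(619.6,-321.5,246,1.135)"
```

```text
t: 23.2
eef_pos: [620.7, -321.9, 290.1]
tcp_rot: [-3.138, -0.001, 1.133]
ft_force: [0.2, 0.5, -1.4]
opening: 0.4
grip_force: 0.0
t: 23.62
eef_pos: [619.3, -321.2, 245.4]
tcp_rot: [-3.137, -0.001, 1.133]
ft_force: [-0.1, -0.6, -0.1]
opening: 0.399
grip_force: 0.0
t 23.62 p [ 619.3 -321.2  245.4] rpy [-3.137e+00 -1.000e-03  1.133e+00] op 0.399 grip 0.0 F [-0.1 -0.6 -0.1] -> d [-0.2  0.4 -0.6] turn -0.002
```

```bash

python3 steer.py '[{"finger_gap": 0.0}, {"finger_gap": 0.0}, {"finger_gap": 0.0}, {"finger_gap": 0.0}, {"finger_gap": 0.0}]'
python3 steer.py '[{"finger_gap": 0.0}, {"finger_gap": 0.0}, {"finger_gap": 0.0}, {"finger_gap": 0.0}, {"finger_gap": 0.0}]'
python3 steer.py '[{"sy": -13.4, "sz": -3.1, "finger_gap": 0}, {"sy": -27.1, "sz": -4.9, "finger_gap": 0}, {"sy": -40.9, "sz": -5.3, "finger_gap": 0}, {"sy": -54.6, "sz": -4.3, "finger_gap": 0}, {"sy": -68.2, "sz": -2, "finger_gap": 0}]'
python3 -c "
from h import *
go(460.3,-246.9,114,1.135)"
```

```text
t: 24.03
eef_pos: [620.1, -321.7, 249.2]
tcp_rot: [3.141, 0.0, 1.133]
ft_force: [-8.2, 4.4, 1.9]
opening: 0.104
grip_force: 5.1
t: 24.45
eef_pos: [619.8, -321.6, 249.2]
tcp_rot: [-3.141, 0.0, 1.133]
ft_force: [-5.1, 1.8, 5.4]
opening: 0.096
grip_force: 30.0
t: 24.87
eef_pos: [558.5, -292.8, 251.2]
tcp_rot: [3.139, 0.0, 1.133]
ft_force: [2.0, 1.0, 1.9]
opening: 0.096
grip_force: 30.0
t 24.87 p [ 558.5 -292.8  251.2] rpy [3.139 0.    1.133] op 0.096 grip 30.0 F [2.  1.  1.9] -> d [-1.000e-01 -1.088e+02  1.369e+02] turn -0.002
```

```bash

python3 steer.py '[{"sy": -13.3, "sz": 3.7, "finger_gap": 0}, {"sy": -26.2, "sz": 8.7, "finger_gap": 0}, {"sy": -38.5, "sz": 15, "finger_gap": 0}, {"sy": -50.1, "sz": 22.4, "finger_gap": 0}, {"sy": -60.9, "sz": 31, "finger_gap": 0}]'
python3 steer.py '[{"sy": -9.9, "sz": 9.6, "finger_gap": 0}, {"sy": -18.8, "sz": 20.2, "finger_gap": 0}, {"sy": -26.5, "sz": 31.6, "finger_gap": 0}, {"sy": -33.2, "sz": 43.7, "finger_gap": 0}, {"sy": -38.5, "sz": 56.4, "finger_gap": 0}]'
```

```text
t: 25.28
eef_pos: [503.0, -266.8, 219.8]
tcp_rot: [3.14, 0.0, 1.133]
ft_force: [1.9, -0.3, -1.6]
opening: 0.099
grip_force: 30.0
t: 25.7
eef_pos: [468.1, -250.3, 162.9]
tcp_rot: [3.141, -0.0, 1.133]
ft_force: [1.3, 1.1, -1.8]
opening: 0.093
grip_force: 30.0
```

```bash

python3 steer.py '[{"sy": -2.2, "sz": 6.6, "finger_gap": 0}, {"sy": -4.1, "sz": 13.2, "finger_gap": 0}, {"sy": -5.7, "sz": 20, "finger_gap": 0}, {"sy": -6.9, "sz": 26.7, "finger_gap": 0}, {"sy": -7.8, "sz": 33.5, "finger_gap": 0}]'
python3 steer.py '[{"sy": -0.4, "sz": 5, "finger_gap": 0}, {"sy": -0.6, "sz": 10, "finger_gap": 0}, {"sy": -0.6, "sz": 14, "finger_gap": 0}, {"sy": -0.6, "sz": 14, "finger_gap": 0}, {"sy": -0.6, "sz": 14, "finger_gap": 0}]'
python3 -c "
from h import *
go(460.3,-246.9,114.5,1.135)"
```

```text
t: 26.12
eef_pos: [461.1, -247.1, 129.2]
tcp_rot: [-3.141, -0.0, 1.133]
ft_force: [-1.0, 3.5, -0.2]
opening: 0.095
grip_force: 30.0
t: 26.53
eef_pos: [460.4, -246.8, 115.4]
tcp_rot: [-3.14, -0.0, 1.133]
ft_force: [-3.4, 4.4, -1.1]
opening: 0.098
grip_force: 30.0
t 26.53 p [ 460.4 -246.8  115.4] rpy [-3.14  -0.     1.133] op 0.098 grip 30.0 F [-3.4  4.4 -1.1] -> d [-0.1 -0.   0.9] turn -0.002
```

```bash

python3 steer.py '[{"sz": 1, "finger_gap": 0}, {"sz": 2, "finger_gap": 0}, {"sz": 2, "finger_gap": 0}]'
python3 steer.py '[{"sz": 1, "finger_gap": 0}, {"sz": 2, "finger_gap": 0}, {"sz": 2, "finger_gap": 0}]'
```

```text
t: 26.78
eef_pos: [460.4, -246.8, 113.8]
tcp_rot: [-3.141, -0.0, 1.133]
ft_force: [-3.9, 4.9, -2.0]
opening: 0.096
grip_force: 30.0
t: 27.03
eef_pos: [460.4, -246.8, 113.3]
tcp_rot: [3.141, 0.0, 1.133]
ft_force: [-9.2, 6.8, 18.9]
opening: 0.095
grip_force: 30.0
```

```bash

python3 steer.py '[{"finger_gap": 0.4}, {"finger_gap": 0.4}, {"finger_gap": 0.4}, {"finger_gap": 0.4}, {"finger_gap": 0.4}]'
python3 steer.py '[{"sz": -15, "finger_gap": 0.4}, {"sz": -35, "finger_gap": 0.4}, {"sz": -65, "finger_gap": 0.4}, {"sz": -100, "finger_gap": 0.4}, {"sz": -130, "finger_gap": 0.4}]'
python3 steer.py '[{"finger_gap": 0.4}, {"finger_gap": 0.4}]'
python3 - <<'E'
from h import *
s=telemetry.state(); print(s['ft_force'],s['eef_pos'])
rb=R.from_euler('z',-0.436)
for n in("wrist","side","scene"):
    im,w=cloud(n,f'pics/{n}12.png');q=rb.inv().apply(w.reshape(-1,3)-[532.5,-281.2,0])
    m=(q[:,2]>115)&(q[:,2]<145)&(abs(q[:,1])<30)&(q[:,0]>-95)&(q[:,0]<-65); print(n,m.sum(),np.percentile(q[m],[3,50,97],axis=0).round(1).tolist())
    p=w.reshape(-1,3);c=im.reshape(-1,3).astype(int);b=(c[:,2]>c[:,0]+60)&(c[:,2]>c[:,1]+30)
    for x,y in((441,-409),(590,-424)):
        k=b&(abs(p[:,0]-x)<35)&(abs(p[:,1]-y)<35)&(p[:,2]>68); print('spare',k.sum(),p[k].mean(0).round() if k.sum() else '')
E
```

```text
t: 27.45
eef_pos: [461.0, -247.3, 111.7]
tcp_rot: [3.141, 0.0, 1.133]
ft_force: [0.3, -0.0, -0.4]
opening: 0.369
grip_force: 0.0
t: 27.87
eef_pos: [460.7, -247.1, 243.5]
tcp_rot: [3.141, -0.0, 1.133]
ft_force: [0.5, -0.5, 0.1]
opening: 0.399
grip_force: 0.0
t: 28.03
eef_pos: [461.1, -247.4, 243.0]
tcp_rot: [3.138, 0.001, 1.133]
ft_force: [0.4, 0.3, -0.1]
opening: 0.399
grip_force: 0.0
[ 0.36794118  0.25107874 -0.08749053] [ 461.11494998 -247.35389848  242.95959466]
wrist 809 [[-84.3, -28.1, 124.8], [-79.5, 1.6, 127.7], [-75.3, 28.2, 129.4]]
spare 382 [ 435. -413.   71.]
spare 251 [ 604. -415.   71.]
side 89 [[-87.5, -26.2, 122.4], [-84.0, 1.4, 128.5], [-79.0, 27.3, 131.9]]
spare 117 [ 439. -405.   71.]
spare 5 [ 588. -442.   70.]
scene 65 [[-86.8, -27.1, 123.2], [-82.3, 1.6, 128.0], [-77.3, 27.2, 131.8]]
spare 50 [ 435. -407.   72.]
spare 101 [ 590. -424.   72.]
```

The bow is back at its shut height of 127.7 mm, the spares haven't moved, and the robot is touching nothing. Handing in.

```bash
python3 -c "
from cell import env, imaging, telemetry
print(env.job_done())"
```

```text
the job is handed in; nothing more can be done
None
```

The spent cartridge is in the bin, the flap is eased shut, the spares still stand where they were, and the job is handed in at about 28 s; no verdict was returned, and I didn't re-measure the cup and timer at the end.

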